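# Gauge a sanded board under the thickness bridge

## Robot

A 7-joint arm with a two-finger parallel gripper is mounted at the origin on the work surface. World frame = base frame: x ahead of the robot, y to its left, z up, the work surface at z = 0. Lengths are in mm, angles in rad, forces in N, time in s.
With the tool pointing down it reaches from about 425 to 1025 mm from the base axis. Payload 9.4 kg.
Tool frame: the origin (TCP) lies midway between the tips of the shut fingers; the grasp point (between the pads) lies 19 mm behind it; y points along the fingers, z is the direction in which the jaws open and shut, and the axes are right-handed (so a half turn about y gives the same grasp; the last joint's range is limited). The gripper opens to 93 mm and grips with 3 to 60 N. Pads are 15 mm wide; open, the fingers measure 128 mm over their backs; the gripper's body (75 mm by 188 mm) begins 65 mm behind the grasp point.
Start: joints at [1.193, 0.599, -0.003, 1.599, 0.002, 0.943, -0.08], TCP at [214.796, -692.45, 218.618] pointing down, gripper open.
Joint ranges: [-2.57, 2.57], [-0.35, 1.97], [-1.29, 1.29], [0.11, 2.56], [-1.05, 4.19], [0.11, 1.86], [-2.63, 2.63]. Speed limits (rad/s): [2.22, 2.22, 3.01, 3.01, 3.14, 3.14, 3.14].

## Interface

Orientations are given as a rotation vector (axis times angle).
In Python, from workcell import bot, viewer gives the robot as it stands.
- The arm moves only by the tool play_rows, never from a script. Its argument "steps" is a list of rows, each a list of 6 numbers: the shift along the tool's x, y, z in cm, then the turn, a rotation vector about the tool's x, y, z in degrees. In form: [[tx, ty, tz, wx, wy, wz], ...]. A call has 1 to 20 rows; each row is the pose to reach, as a shift and turn from the pose commanded when the call began, along the tool's axes at that moment; what a row does not reach only later rows make up. A row lasts 1/12 s, in which the tool goes at most 41.7 mm and 7.16 degrees, less where a joint would pass 70% of its speed; a pose out of reach is approached as far as the arm can. A call with a gripper value outside its range is refused whole. "hand" is the closure, from -1 (fully open) to 1 (shut), so that 0 is half open, set as the call begins (left out, the last holds). The fingers move at their own pace and stop on an object; the grip force is fixed at half the most. Time passes only in rows, so rows that repeat a pose let the fingers close. It gives the time, the measured TCP pose, the force and the opening at its end, in the units of the state.
- bot.read_state(): the state, without advancing time (a new reading comes with each control period).
- viewer.grab_frame(name): name is "scene" or "side" or "wrist"; returns a dict with "image" (384x512x3 uint8, blue, green, red), "fx", "fy", "cx", "cy" (pixels), "distortion" ([k1, k2, p1, p2, k3] as OpenCV has them; the pictures are not rectified), "R" (3x3) and "t" (3): a world point X has camera coordinates R X + t; the wrist camera has in their place "mount" (4x4, takes a point from camera to tool coordinates, whose origin is the TCP and whose axes are the tool frame's). Camera axes: x right, y down, z forward; pixel columns grow to the right and rows downward; lengths in mm; the calibration is good to about 2 mm. A picture is of the moment at which its call begins: read the wrist's pose just before it. There is no depth.
- bot.job_done(): hands the job in, once; it reports no verdict.
The state is a dict: "time_s": time; "qpos": joint angles; "dq": joint speeds; "tau": joint torques, N m; "eef_pos": TCP position; "ee_rot": TCP orientation; "ft_force": force on the tool from outside, world axes, zero at the start; "torque": the same for the moment, N m; "opening": opening from 0.0 (shut) to 1.0 (fully open).
Only numpy, scipy, OpenCV 4.12 (cv2) and the standard library are available. Lean on these libraries where they do the work, as an engineer would, in place of code of your own. Each camera call takes 0.05 s, during which the arm holds its last target.

## Task

Push the sanded board flat along the bench, under the low yellow bridge of the thickness gauge, until its front end sits squarely against the dark stop behind the bridge; then press the green button on the readout box fully down and let it come back up. Only push with the fingers: never lift or tip the board, do not press the button before the board is home, and leave the other things on the bench where they are.

Things in the scene. Friction and masses are not known exactly. Their poses are not given: they have to be found in the camera images.
- board: Loose pale wooden board, 130 mm (its x) by 96 mm (its y) by 18 mm thick, about 0.16 kg, flat on the bench, a dark hole mark near each end. Origin: centre of its underside. Either end may lead. Starts in front of the gauge's opening, up to 3 cm off its centre line and 0.3 rad askew. Slides under a push of 1 to 2 N. Home: its origin at x = -10 mm in the gauge's frame, 50 mm still sticking out.
- gate: Thickness gauge bolted to the bench. Origin: on the bench under the middle of the bridge; +x is the way the board slides in (about world +y). Yellow bridge x -25 to 25 mm, y -78 to 78 mm, underside 22 mm, top 40 mm high, a dial on it up to 51 mm. Grey rails 22 mm high at |y| 56 to 78 mm, x -25 to 75 mm: the opening is 112 mm wide, 22 mm high.
- gate_stop (a point): Middle of the face of the gauge's dark steel stop, at bench level: x = +55 mm in the gauge's frame. The stop is 16 mm high and spans the whole opening; the board's front end comes to rest against it.
- console: Readout box fixed to the bench, black, 90 mm (x) by 120 mm (y) by 35 mm high, with a green glass screen and a button on top; on the left or the right of the bench. Origin: centre of its underside.
- read_button (a joint): Green spring button of the readout box: 0 is up, 0.006 m is fully pressed, which takes 4 N; it springs back when let go. Pressed straight down.
- read_button_top (a point): Centre of the top face of the green button, 32 mm across, when up; pressing goes straight down.
- wax_tin: Steel wax tin with a red lid, 104 mm across, 63 mm high, loose; on the opposite side of the bench from the readout box. Origin: centre of underside. Leave alone.
- screwdriver: Screwdriver lying beyond the gauge, 190 mm long, 26 mm thick, along its x (handle to -x). Origin: on the bench below the joint of handle and blade. Leave alone.
- sanding_block: Cork sanding block, 100 x 60 x 35 mm, lying beyond the readout box or the tin on the right. Origin: centre of underside. Leave alone.
- dowel: Short wooden dowel standing on end beside the gauge, on the side nearer the robot, 24 mm across, 70 mm high, easily knocked over. Origin: centre of underside. Leave alone.
- offcut: Wood offcut, 160 x 45 x 40 mm, lying beyond the readout box or the tin on the left. Origin: centre of underside. Leave alone.
There are look-alikes about, which are no part of the job. What is meant by the console is not purple, and is the larger of those in its own colour. There is more than one size of the board; the job needs the larger.

How it is judged (in metres and radians):
On the way, in this order (a step that is already met when the one before it is completed fails the run):
1. the board lies flat under the bridge, square against the stop (x of board in the frame of gate between -0.015 and -0.006 m and y of board in the frame of gate between -0.012 and 0.012 m and angle between the x axis of board and the x axis of gate, either way round below 0.06 rad and height (world z) of board below 0.004 m and angle between board's own z axis and vertical below 0.04 rad), for 0.2 s.
2. the green button is pressed down (value of joint read_button above 0.0045 m), for 0.05 s.
At the end, for the whole second after the job is handed in: The board lies flat on the bench under the bridge, its front end within 5 mm of the stop and square to the gauge within 0.06 rad, at rest; the button has been pressed (at least 4.5 mm) after that and is up again (within 1.5 mm) (all of step 1 and value of joint read_button below 0.0015 m and linear speed of board below 0.01 m/s); the robot touches nothing.
It fails at once if the board is lifted or tipped (underside origin above 8 mm, or tilt above 0.1 rad) (height (world z) of board above 0.008 m or angle between board's own z axis and vertical above 0.1 rad).
It fails at once if the button is pressed while the board is not home (value of joint read_button above 0.003 m and not (x of board in the frame of gate between -0.015 and -0.006 m and y of board in the frame of gate between -0.012 and 0.012 m and angle between the x axis of board and the x axis of gate, either way round below 0.06 rad and height (world z) of board below 0.004 m and angle between board's own z axis and vertical below 0.04 rad)).
It fails at once if another thing on the bench is moved by more than 20 mm or knocked over (distance of any of wax_tin, screwdriver, sanding_block, dowel, offcut from where it was at the start of the episode above 0.02 m or angle between any of wax_tin, sanding_block, dowel, offcut's own z axis and vertical above 0.35 rad).
It also fails if it takes over 72 s, if anything falls off the work surface, if the arm or the gripper's body presses on something with over 40 N, if the wrist force passes 120 N, or if a joint passes its speed limit or range.

## Working session

There is one attempt and no reset: what is moved stays moved. The work goes in short steps, Python scripts to look and compute and a tool call to move; the robot and the scene stay as the last step left them, time stands still between calls to the robot, and variables do not carry over. Pictures are saved under pics/ and viewed, and the job is handed in when it is done.

Besides the shell and the picture viewer there is one more tool, called after "Call:" in YAML: its name, and indented under it one key for each argument. play_rows: Moves the arm, as the interface text tells. Its arguments: {"type":"object","properties":{"steps":{"type":"array","items":{"type":"array","items":{"type":"number"}}},"hand":{"type":"number"}},"required":["steps"]}

```bash
ls; mkdir -p pics; python3 - <<'E'
from workcell import bot, viewer
import cv2,pickle
s=bot.read_state(); print(s)
for n in ["scene","side","wrist"]:
    f=viewer.grab_frame(n); pickle.dump(f,open(f"pics/{n}0.pkl","wb"))
    cv2.imwrite(f"pics/{n}0.png",cv2.resize(f["image"],None,fx=1.5,fy=1.5))
    print(n,{k:v for k,v in f.items() if k!="image"})
E
```

```text
pics
{'time_s': 0.0, 'qpos': array([ 1.193323  ,  0.60013491, -0.00258696,  1.60012343,  0.00178545,
        0.94290292, -0.07978266]), 'dq': array([-9.69345838e-04,  7.94893507e-04, -1.57207867e-03,  1.12969508e-03,
       -8.66782922e-05,  1.30320183e-03, -9.64192466e-04]), 'tau': array([ 1.36149242e-04, -7.65071368e+01,  1.49772238e+00, -2.52344584e+01,
       -5.23254345e-02,  1.68676389e-02,  1.90497194e-04]), 'eef_pos': array([ 214.65493453, -691.98008379,  217.75456662]), 'ee_rot': array([-0.31256108,  2.06122672, -2.05804157]), 'ft_force': array([-0.42072894, -0.50855286,  0.6142371 ]), 'torque': array([-0.01400289, -0.02175303, -0.00141246]), 'opening': 0.9997414228185673}
scene {'fx': 407.7541866647242, 'fy': 407.7541866647242, 'cx': 255.6838197745605, 'cy': 193.7408508057618, 'distortion': array([-0.0556482,  0.       ,  0.       ,  0.       ,  0.       ]), 'R': array([[-4.02771782e-01,  9.15300297e-01,  5.08684502e-04],
       [ 4.81463930e-01,  2.12337578e-01, -8.50355947e-01],
       [-7.78439064e-01, -3.42254467e-01, -5.26207663e-01]]), 't': array([ 194.64361828, -184.
[... 282 characters left out ...]
   [-0.0538573 ,  0.59658183, -0.8007431 ],
       [ 0.0788922 , -0.79685805, -0.59899355]]), 't': array([ 499.20061887,   43.54076779, 1101.51696745])}
wrist {'fx': 328.0906738964489, 'fy': 328.0906738964489, 'cx': 253.49026878511293, 'cy': 193.14241263409147, 'distortion': array([-0.05274356,  0.        ,  0.        ,  0.        ,  0.        ]), 'mount': array([[-1.19422795e-03,  9.59266277e-01,  2.82500944e-01,
        -7.99569509e+01],
       [-3.24595915e-04, -2.82501502e-01,  9.59266801e-01,
        -1.65370414e+02],
       [ 9.99999234e-01,  1.05388458e-03,  6.48745106e-04,
         2.45128699e-01],
       [ 0.00000000e+00,  0.00000000e+00,  0.00000000e+00,
         1.00000000e+00]])}
```

View pics/scene0.png

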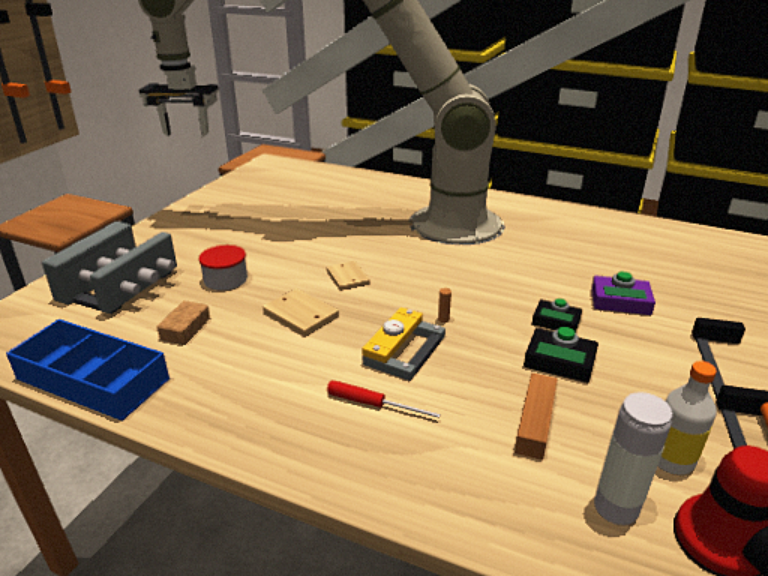

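View pics/side0.png

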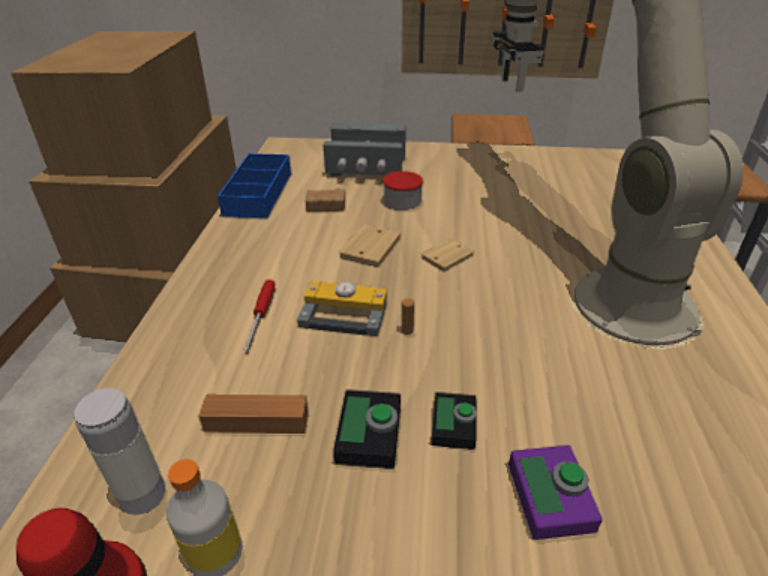

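View pics/wrist0.png

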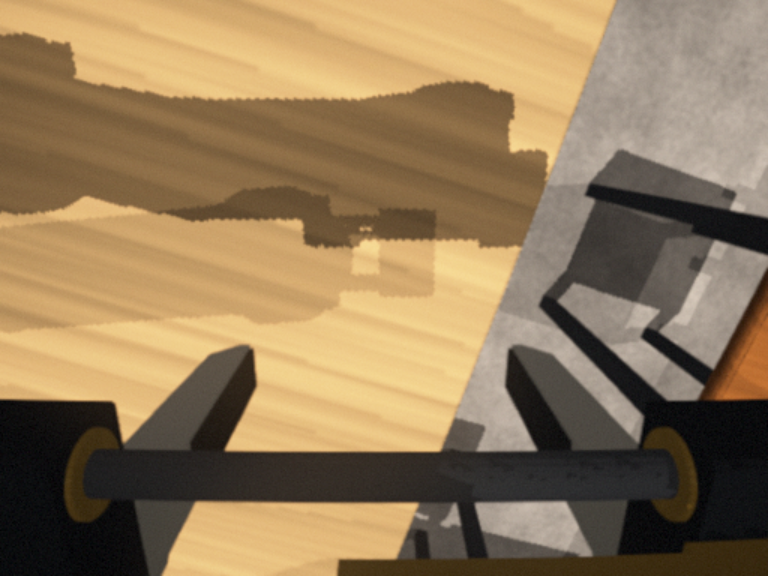

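Candidates (1.5x picture pixels).
- **Boards:** large at scene (300,310) / side (370,245); small at scene (348,275) / side (447,254). I choose the large one.
- **Consoles:** large black at scene (562,352) / side (368,428); small black at scene (557,313) / side (455,420); purple at scene (623,293) / side (555,490). I choose the large black one.

Next, close crops to check and measure.

```bash
python3 - <<'E'
import cv2,pickle
def crop(n,x0,y0,x1,y1,k,out):
    f=pickle.load(open(f"pics/{n}0.pkl","rb"));im=f["image"][y0:y1,x0:x1]
    im=cv2.resize(im,None,fx=k,fy=k,interpolation=cv2.INTER_CUBIC)
    for i in range(x0-x0%10+10,x1,10): cv2.line(im,((i-x0)*k,0),((i-x0)*k,6 if i%50 else 20),(0,0,255),1); cv2.putText(im,str(i),((i-x0)*k,18),0,.35,(255,0,0),1)
    for i in range(y0-y0%10+10,y1,10): cv2.line(im,(0,(i-y0)*k),(6,(i-y0)*k),(0,0,255),1); cv2.putText(im,str(i),(8,(i-y0)*k),0,.35,(255,0,0),1)
    cv2.imwrite(out,im)
crop("side",185,140,285,230,8,"pics/c1.png")
crop("scene",170,170,300,260,6,"pics/c2.png")
crop("side",210,250,330,320,6,"pics/c3.png")
E
```

```text
(no output)
```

View pics/c1.png

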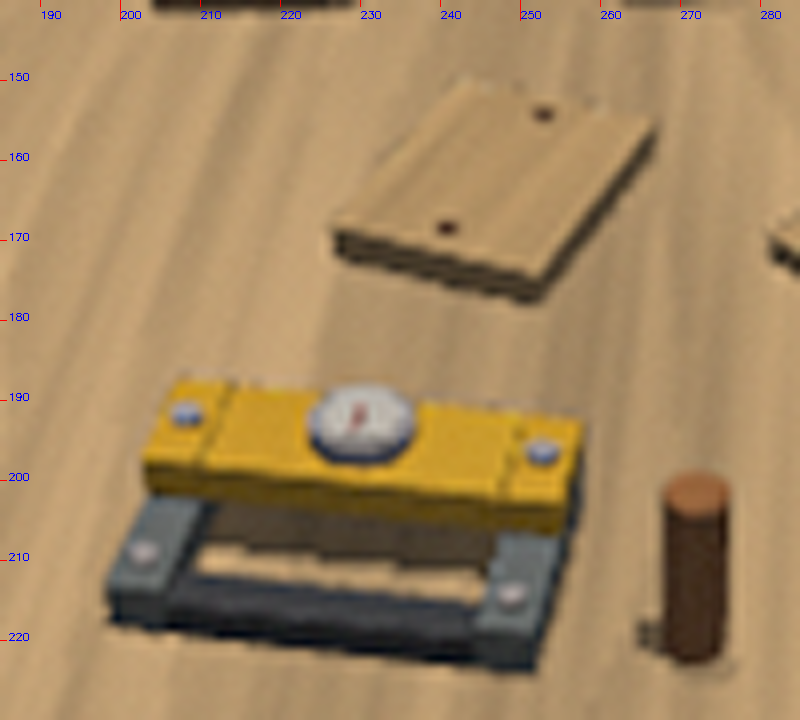

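View pics/c2.png

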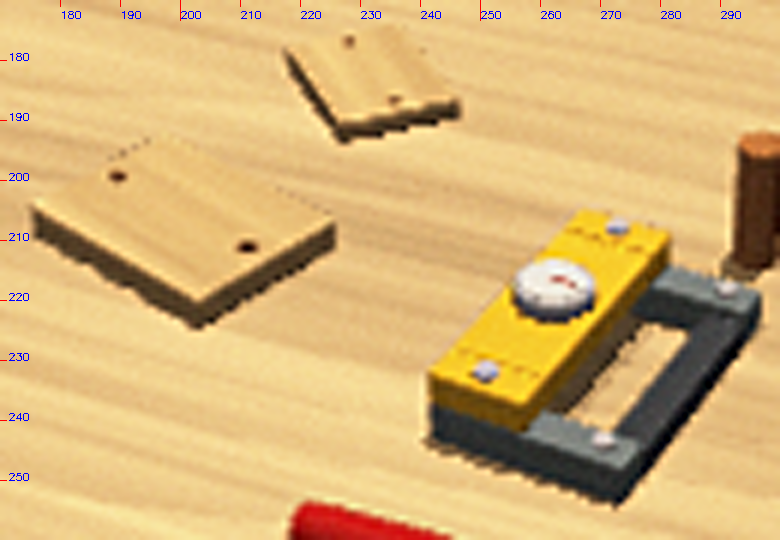

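View pics/c3.png

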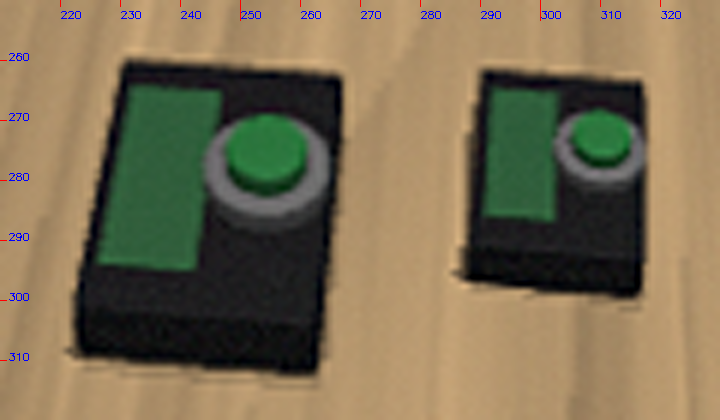

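```bash
cat > h.py <<'E'
import cv2,pickle,numpy as np
from scipy.optimize import least_squares
from scipy.spatial.transform import Rotation as Ro
def proj(f,X,R=None,t=None):
    R=f["R"] if R is None else R; t=f["t"] if t is None else t
    K=np.array([[f["fx"],0,f["cx"]],[0,f["fy"],f["cy"]],[0,0,1.]])
    return cv2.projectPoints(np.asarray(X,float).reshape(-1,3),cv2.Rodrigues(R)[0],np.asarray(t,float),K,f["distortion"])[0][:,0]
def fit(obs,x0):
    # obs: list of (f,modelpts,pix)
    def w(p,m):
        c,s=np.cos(p[2]),np.sin(p[2]);m=np.asarray(m,float)
        return np.c_[p[0]+c*m[:,0]-s*m[:,1],p[1]+s*m[:,0]+c*m[:,1],m[:,2]]
    fun=lambda p:np.concatenate([(proj(f,w(p,m))-u).ravel() for f,m,u in obs])
    r=least_squares(fun,x0,x_scale=[100,100,.1],loss='soft_l1'); return r.x,fun(r.x).reshape(-1,2)
def crop(im,x0,y0,x1,y1,k,out):
    im=cv2.resize(im[y0:y1,x0:x1],None,fx=k,fy=k,interpolation=cv2.INTER_CUBIC)
    for i in range(x0-x0%10+10,x1,10): cv2.line(im,((i-x0)*k,0),((i-x0)*k,6),(0,0,255),1); cv2.putText(im,str(i),((i-x0)*k,18),0,.35,(255,0,0),1)
    for i in range(y0-y0%10+10,y1,10): cv2.line(im,(0,(i-y0)*k),(6,(i-y0)*k),(0,0,255),1); cv2.putText(im,str(i),(8,(i-y0)*k),0,.35,(255,0,0),1)
    cv2.imwrite(out,im)
E
python3 - <<'E'
from h import *
S=pickle.load(open("pics/scene0.pkl","rb"));D=pickle.load(open("pics/side0.pkl","rb"))
d=lambda a:np.array(a)/8+[185,140]-.44; s=lambda a:np.array(a)/6+[170,170]-.42
bm=[(65,-48,18),(65,48,18),(-65,48,18),(-65,-48,18),(65,48,0),(65,-48,0)]
b=fit([(D,bm,d([(333,228),(540,288),(657,122),(470,80),(540,303),(337,258)])),(S,bm,s([(200,305),(335,225),(165,135),(33,208),(335,247),(200,328)]))],[500,-300,1.5])
print("board",b[0].round(3));print(b[1].round(1).tolist())
gm=[(25,-78,40),(25,78,40),(-25,-78,40),(-25,78,40)]
g=fit([(D,gm+[(75,-78,0),(75,78,0)],d([(145,465),(565,507),(180,383),(583,422),(110,626),(535,672)])),
 (S,gm+[(-25,-78,0),(75,-78,0),(75,-78,22),(75,78,22)],s([(525,407),(670,235),(430,375),(583,210),(432,440),(618,505),(632,467),(760,290)]))],[500,-100,1.5])
print("gate",g[0].round(3));print(g[1].round(1).tolist())
c,sn=np.cos(g[0][2]),np.sin(g[0][2]);R=np.array([[c,sn],[-sn,c]])
print("board in gate",R@(b[0][:2]-g[0][:2]),b[0][2]-g[0][2])
crop(S["image"],340,190,450,280,7,"pics/c4.png")
E
```

```text
board [ 554.976 -156.524    1.265]
[[-0.5, -0.9], [-0.1, -2.1], [0.2, -0.7], [-1.2, -0.8], [-0.0, 0.6], [-0.7, -0.2], [-0.0, -0.8], [0.6, -1.0], [0.6, -0.6], [-0.4, -0.7], [0.8, 0.1], [0.4, 0.3]]
gate [577.611  62.119   1.5  ]
[[-0.9, -1.2], [-0.4, -1.0], [-0.5, -1.1], [0.3, -0.9], [-0.2, 0.4], [0.4, 0.6], [0.3, -0.6], [0.6, -0.6], [-0.1, -0.5], [-0.0, -0.7], [-0.2, 0.2], [1.3, 0.3], [-0.8, 0.3], [0.8, -0.2]]
board in gate [-219.6965634     7.08119293] -0.2350497951592192
```

View pics/c4.png

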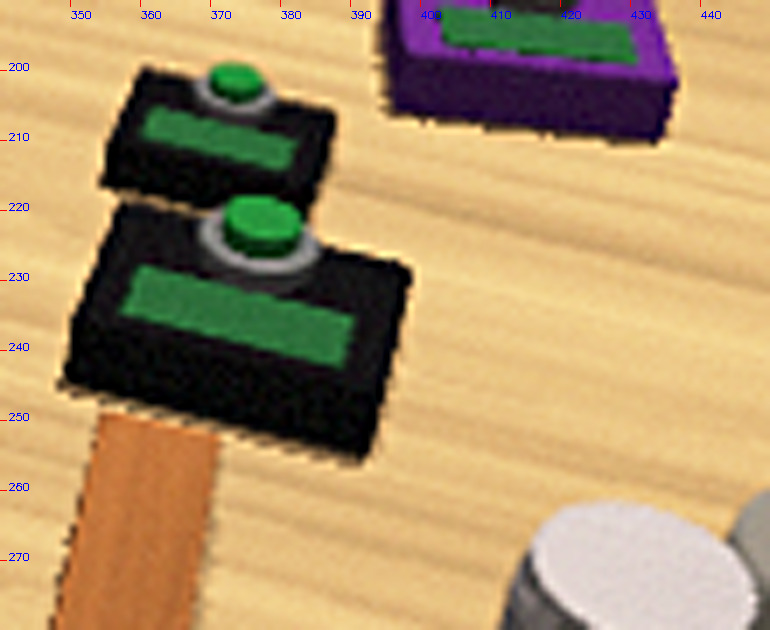

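```bash
cat >> h.py <<'E'
def tri(f1,u1,f2,u2):
    fun=lambda X:np.r_[proj(f1,X)[0]-u1,proj(f2,X)[0]-u2]
    r=least_squares(fun,[550,100,30],x_scale=100);return r.x,r.fun
def atz(f,u,z,R=None,t=None):
    r=least_squares(lambda X:proj(f,[X[0],X[1],z],R,t)[0]-u,[550,0],x_scale=100);return r.x
def move(state,p,th,lean=None):
    """TCP pose p (mm), tool x at heading th, pointing down -> row (cm, deg) in current tool axes"""
    R0=Ro.from_rotvec(state["ee_rot"]).as_matrix()
    c,s=np.cos(th),np.sin(th)
    R1=np.array([[c,s,0],[0,0,-1],[-s,c,0]]).T
    return np.r_[R0.T@(np.asarray(p)-state["eef_pos"])/10,np.degrees(Ro.from_matrix(R0.T@R1).as_rotvec())].round(3)
E
python3 - <<'E'
from h import *
from workcell import bot
S=pickle.load(open("pics/scene0.pkl","rb"));D=pickle.load(open("pics/side0.pkl","rb"))
s=bot.read_state();print(Ro.from_rotvec(s["ee_rot"]).as_matrix().round(3))
c4=lambda x,y:np.array([340+x/7,190+y/7])-.43; c3=lambda x,y:np.array([210+x/6,250+y/6])-.42
print("button",tri(S,c4(262,220),D,c3(266,141)))
for m,n in [((125,210),"tl")]: pass
cm=[(45,60,35)]
# console: top corners scene: (128,203) (410,268)(372,?) ; bottom front (65,383),(362,462)
for n,a,b in [("far-left top",(128,203),(342,78)),]: print(n,tri(S,c4(*a),D,c3(*b)))
for n,a,z in [("btmL",(65,383),0),("btmR",(362,462),0),]: print(n,atz(S,c4(*a),z))
for a in [(75,354),(318,375)]: print("side bt",atz(D,c3(*a),0))
print("tin lid side",atz(D,np.array([403,181])/1.5,63),"scene",atz(S,np.array([222,257])/1.5,63))
print("decoy",atz(D,np.array([447,252])/1.5,10),"dowel top",atz(D,np.array([185+696/8,140+490/8]),70))
print(move(s,[560,-120,330],1.5))
E
```

```text
[[-0.955 -0.     0.296]
 [-0.296  0.001 -0.955]
 [ 0.    -1.    -0.001]]
button (array([475.87943502, 363.76529697,  55.91824115]), array([-0.29611484, -0.44646612, -0.17938511,  0.38943637]))
far-left top (array([451.45152783, 308.79506599,  32.10582207]), array([-0.14213403, -0.22699213, -0.08853673,  0.20108405]))
btmL [538.75622498 306.61731479]
btmR [540.87577231 422.48940711]
side bt [540.65109864 422.24377189]
side bt [450.86314029 422.76586398]
tin lid side [ 496.13960339 -374.0965841 ] scene [ 507.37075954 -381.36185036]
decoy [ 379.51307701 -137.78090303] dowel top [451.26918725 122.17526513]
[-4.99320e+01 -1.11580e+01 -4.44240e+01  3.80000e-02  1.11292e+02
  7.10000e-02]
```

```bash
python3 - <<'E'
from h import *
from workcell import bot
s=bot.read_state()
print(move(s,[570,-20,250],1.5-np.pi))
E
```

```text
[-5.3851e+01 -3.1480e+00 -5.3669e+01  6.4000e-02 -6.8708e+01 -3.4000e-02]
```

Call:
play_rows:
  steps:
    - [-53.9,-3.1,-53.7,0,-68.7,0]
    - [-53.9,-3.1,-53.7,0,-68.7,0]
    - [-53.9,-3.1,-53.7,0,-68.7,0]
    - [-53.9,-3.1,-53.7,0,-68.7,0]
    - [-53.9,-3.1,-53.7,0,-68.7,0]
    - [-53.9,-3.1,-53.7,0,-68.7,0]
    - [-53.9,-3.1,-53.7,0,-68.7,0]
    - [-53.9,-3.1,-53.7,0,-68.7,0]
    - [-53.9,-3.1,-53.7,0,-68.7,0]
    - [-53.9,-3.1,-53.7,0,-68.7,0]
    - [-53.9,-3.1,-53.7,0,-68.7,0]
    - [-53.9,-3.1,-53.7,0,-68.7,0]
    - [-53.9,-3.1,-53.7,0,-68.7,0]
    - [-53.9,-3.1,-53.7,0,-68.7,0]
    - [-53.9,-3.1,-53.7,0,-68.7,0]
    - [-53.9,-3.1,-53.7,0,-68.7,0]
    - [-53.9,-3.1,-53.7,0,-68.7,0]
    - [-53.9,-3.1,-53.7,0,-68.7,0]
    - [-53.9,-3.1,-53.7,0,-68.7,0]
    - [-53.9,-3.1,-53.7,0,-68.7,0]

```text
time_s: 1.82
eef_pos: [571.7, -15.5, 249.6]
ee_rot: [-1.176, 1.257, -1.256]
ft_force: [-0.5, -0.8, -0.7]
opening: 0.997
```

Call:
play_rows:
  steps:
    - [0,0,0,0,0,0]
    - [0,0,0,0,0,0]

```text
time_s: 1.98
eef_pos: [569.6, -21.6, 249.2]
ee_rot: [-1.176, 1.263, -1.263]
ft_force: [-0.1, -0.1, 0.1]
opening: 0.996
```

```bash
cat >> h.py <<'E'
def wristpose(st,f):
    Rt=Ro.from_rotvec(st["ee_rot"]).as_matrix();M=f["mount"]
    Rc=Rt@M[:3,:3]; pc=Rt@M[:3,3]+st["eef_pos"]
    U,_,V=np.linalg.svd(Rc);Rc=U@V
    return Rc.T,-Rc.T@pc
def grabw(tag,k=1.5):
    from workcell import bot,viewer
    s=bot.read_state();f=viewer.grab_frame("wrist");f["R"],f["t"]=wristpose(s,f)
    pickle.dump((s,f),open(f"pics/{tag}.pkl","wb"));crop(f["image"],0,0,512,384,1,f"pics/{tag}s.png")
    cv2.imwrite(f"pics/{tag}.png",cv2.resize(f["image"],None,fx=k,fy=k,interpolation=cv2.INTER_CUBIC));return s,f
E
python3 - <<'E'
from h import *
s,f=grabw("w1"); R=Ro.from_rotvec(s["ee_rot"]).as_matrix(); print(s["eef_pos"],s["time_s"],s["qpos"],R.round(3))
E
```

```text
[569.63966869 -21.62267793 249.18001825] 1.9833 [ 0.25623552  0.40986047 -0.44026744  1.90590204  0.22416854  0.87520753
 -0.36949834] [[-0.072 -0.001  0.997]
 [-0.997 -0.001 -0.072]
 [ 0.001 -1.    -0.001]]
```

View pics/w1.png

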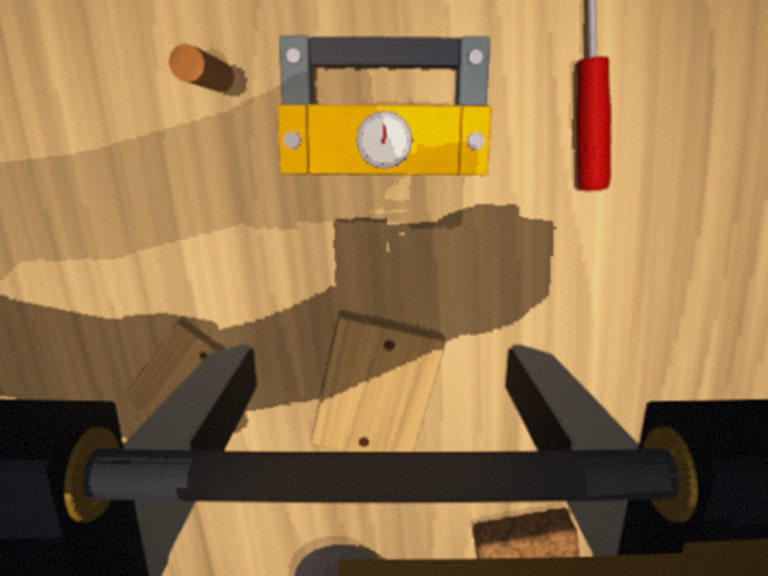

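```bash
python3 - <<'E'
from h import *
s,f=pickle.load(open("pics/w1.pkl","rb"));crop(f["image"],195,195,315,310,6,"pics/c5.png");crop(f["image"],170,10,340,130,4,"pics/c6.png")
E
```

```text
(no output)
```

View pics/c5.png

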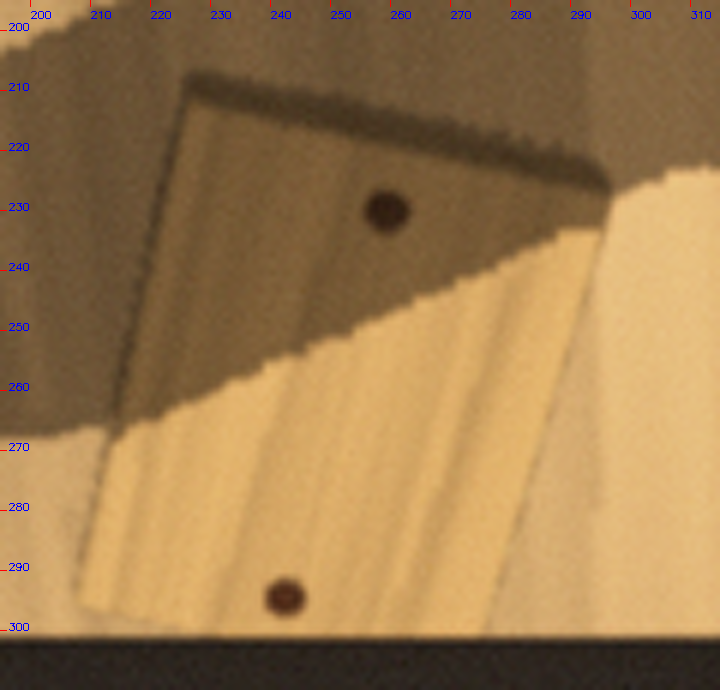

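View pics/c6.png

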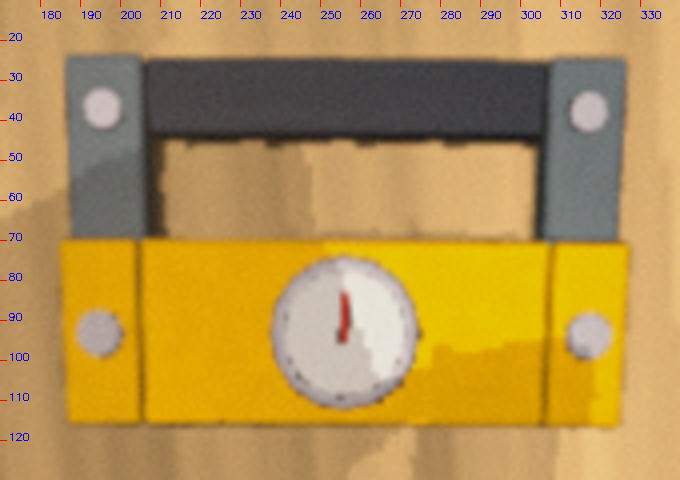

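```bash
python3 - <<'E'
from h import *
s,f=pickle.load(open("pics/w1.pkl","rb"))
b=lambda a:np.array(a)/6+[195,195]-.42; g=lambda a:np.array(a)/4+[170,10]-.38
B,rb=fit([(f,[(65,48,18),(65,-48,18),(-65,48,18),(65,48,0)],b([(190,98),(607,190),(78,602),(188,70)]))],[555,-156,1.26])
G,rg=fit([(f,[(25,78,40),(25,-78,40),(-25,-78,40),(-25,78,40),(75,78,22),(75,-78,22)],g([(61,240),(627,242),(622,425),(69,423),(67,56),(626,60)]))],[577,62,1.5])
print(B,rb.round(1).tolist());print(G,rg.round(1).tolist())
c,sn=np.cos(G[2]),np.sin(G[2]);R=np.array([[c,sn],[-sn,c]])
print("board in gate",R@(B[:2]-G[:2]),B[2]-G[2])
for x,y in [(-65,0),(65,48),(65,-48),(-65,48),(-65,-48)]:
    a=B[2];print((x,y),B[0]+np.cos(a)*x-np.sin(a)*y,B[1]+np.sin(a)*x+np.cos(a)*y)
E
```

```text
[ 557.28090033 -156.81843169    1.27681432] [[-1.1, -0.3], [1.8, -0.2], [-0.6, 1.1], [0.4, -0.1]]
[579.42131412  60.15546397   1.49571313] [[-0.9, -0.1], [1.9, -0.0], [0.4, 1.3], [-0.7, 1.2], [-1.2, -0.5], [1.1, -0.9]]
board in gate [-218.02340077    5.80224443] -0.21889881691572155
(-65, 0) 538.4461307961483 -219.0297767705503
(65, 48) 530.1749842700309 -80.69833372471385
(65, -48) 622.0563554637607 -108.5158395000351
(-65, 48) 492.5054451992834 -205.1210238828897
(-65, -48) 584.3868163930132 -232.93852965821094
```

```bash
python3 - <<'E'
from h import *
from workcell import bot
s=bot.read_state()
print(move(s,[530,-248,60],1.277-np.pi));print(move(s,[530,-248,7],1.277-np.pi))
E
```

```text
[22.814 18.958 -2.281  0.048 12.633  0.07 ]
[22.808 24.258 -2.276  0.048 12.633  0.07 ]
```

Call:
play_rows:
  hand: 0
  steps:
    - [22.8,19.0,-2.3,0,12.6,0]
    - [22.8,19.0,-2.3,0,12.6,0]
    - [22.8,19.0,-2.3,0,12.6,0]
    - [22.8,19.0,-2.3,0,12.6,0]
    - [22.8,19.0,-2.3,0,12.6,0]
    - [22.8,19.0,-2.3,0,12.6,0]
    - [22.8,19.0,-2.3,0,12.6,0]
    - [22.8,19.0,-2.3,0,12.6,0]
    - [22.8,19.0,-2.3,0,12.6,0]
    - [22.8,20.5,-2.3,0,12.6,0]
    - [22.8,22,-2.3,0,12.6,0]
    - [22.8,23.5,-2.3,0,12.6,0]
    - [22.8,24.0,-2.3,0,12.6,0]
    - [22.8,24.0,-2.3,0,12.6,0]

```text
time_s: 3.2
eef_pos: [531.2, -244.8, 9.6]
ee_rot: [-1.058, 1.421, -1.419]
ft_force: [0.1, 0.8, -0.1]
opening: 0.499
```

```bash
python3 - <<'E'
from h import *
s,f=grabw("w2"); R=Ro.from_rotvec(s["ee_rot"]).as_matrix(); print(s["eef_pos"],s["time_s"],s["ft_force"],np.arctan2(R[1,0],R[0,0])+np.pi,s["opening"],R.round(3))
E
```

```text
[ 531.17407797 -244.82915918    9.55868413] 3.2 [ 0.12553563  0.79242379 -0.07189878] 1.2805618439116524 0.4991370861947915 [[-0.286 -0.001  0.958]
 [-0.958  0.001 -0.286]
 [-0.    -1.    -0.001]]
```

View pics/w2.png

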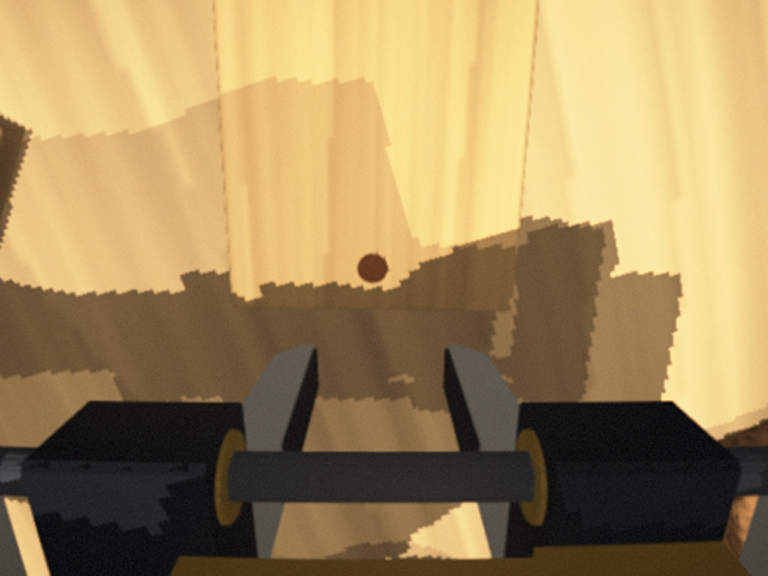

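```bash
python3 - <<'E'
from h import *
s,f=pickle.load(open("pics/w2.pkl","rb"))
P=[atz(f,np.array(u)/1.5-.17,18,f["R"],f["t"]) for u in [(233,301),(515,312),(215,0),(538,0),(372,267)]]
print(np.round(P,1)); 
d=P[1]-P[0];print(np.linalg.norm(d),np.arctan2(d[1],d[0])+np.pi/2); d=P[2]-P[0];print(np.arctan2(d[1],d[0]));d=P[3]-P[1];print(np.arctan2(d[1],d[0]))
m=(P[0]+P[1])/2;R=Ro.from_rotvec(s["ee_rot"]).as_matrix();print(m,R.T[[0,2],:2]@(m-s["eef_pos"][:2]))
E
```

```text
[[ 493.1 -203.2]
 [ 583.2 -234. ]
 [ 520.8 -116. ]
 [ 610.4 -142.7]
 [ 541.3 -205.3]]
95.19534534818749 1.2407920521827223
1.2633867372842629
1.2809063827097464
[ 538.12696532 -218.57474695] [-27.1461229   -0.85130273]
```

```bash
python3 - <<'E'
import numpy as np
L=73;T=.217;D=70;n=14
f=l=0;out=[]
for i in range(1,n+1):
    th=T*(i-.5)/n; f+=D/n*np.cos(th);l+=D/n*np.sin(th);th=T*i/n
    F=22+L+f-L*np.cos(th); Lf=l-L*np.sin(th)
    out.append([round(-F/10,2),0,round(-Lf/10,2),0,round(-np.degrees(th),2),0])
print(out)
E
```

```text
[[np.float64(-2.7), 0, np.float64(0.11), 0, np.float64(-0.89), 0], [np.float64(-3.2), 0, np.float64(0.21), 0, np.float64(-1.78), 0], [np.float64(-3.71), 0, np.float64(0.3), 0, np.float64(-2.66), 0], [np.float64(-4.21), 0, np.float64(0.39), 0, np.float64(-3.55), 0], [np.float64(-4.72), 0, np.float64(0.47), 0, np.float64(-4.44), 0], [np.float64(-5.23), 0, np.float64(0.54), 0, np.float64(-5.33), 0], [np.float64(-5.74), 0, np.float64(0.6), 0, np.float64(-6.22), 0], [np.float64(-6.25), 0, np.float64(0.66), 0, np.float64(-7.1), 0], [np.float64(-6.76), 0, np.float64(0.7), 0, np.float64(-7.99), 0], [np.float64(-7.27), 0, np.float64(0.74), 0, np.float64(-8.88), 0], [np.float64(-7.78), 0, np.float64(0.77), 0, np.float64(-9.77), 0], [np.float64(-8.29), 0, np.float64(0.79), 0, np.float64(-10.66), 0], [np.float64(-8.8), 0, np.float64(0.81), 0, np.float64(-11.55), 0], [np.float64(-9.32), 0, np.float64(0.82), 0, np.float64(-12.43), 0]]
```

Call:
play_rows:
  steps:
    - [-0.8,0.2,0,0,0,0]
    - [-1.5,0.2,0,0,0,0]
    - [-1.9,0.2,0,0,0,0]
    - [-2.2,0.2,0,0,0,0]
    - [-2.7,0.2,0.11,0,-0.9,0]
    - [-3.2,0.2,0.21,0,-1.8,0]
    - [-3.7,0.2,0.3,0,-2.7,0]
    - [-4.2,0.2,0.39,0,-3.5,0]
    - [-4.7,0.2,0.47,0,-4.4,0]
    - [-5.2,0.2,0.54,0,-5.3,0]
    - [-5.7,0.2,0.6,0,-6.2,0]
    - [-6.25,0.2,0.66,0,-7.1,0]
    - [-6.75,0.2,0.7,0,-8.0,0]
    - [-7.25,0.2,0.74,0,-8.9,0]
    - [-7.8,0.2,0.77,0,-9.8,0]
    - [-8.3,0.2,0.79,0,-10.7,0]
    - [-8.8,0.2,0.81,0,-11.5,0]
    - [-9.1,0.2,0.82,0,-12.0,0]
    - [-9.3,0.2,0.82,0,-12.4,0]
    - [-9.3,0.2,0.82,0,-12.4,0]

```text
time_s: 4.92
eef_pos: [566.1, -158.3, 7.6]
ee_rot: [-1.173, 1.263, -1.263]
ft_force: [0.5, -0.3, 0.8]
opening: 0.499
```

```bash
python3 - <<'E'
from h import *
s,f=grabw("w3"); R=Ro.from_rotvec(s["ee_rot"]).as_matrix(); print(s["eef_pos"],s["time_s"],s["ft_force"],np.arctan2(R[1,0],R[0,0])+np.pi,s["opening"])
from workcell import viewer
f=viewer.grab_frame("side");pickle.dump(f,open("pics/side3.pkl","wb"));crop(f["image"],185,100,305,230,5,"pics/side3.png")
E
```

```text
[ 566.07391869 -158.26179755    7.58740073] 4.9167 [ 0.51841667 -0.33809553  0.78384608] 1.4975596557845747 0.4989801563346323
```

View pics/w3.png

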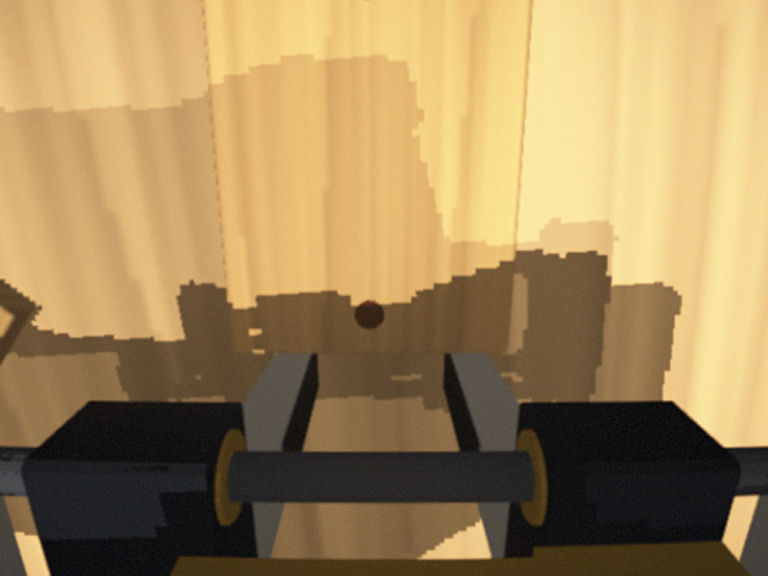

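View pics/side3.png

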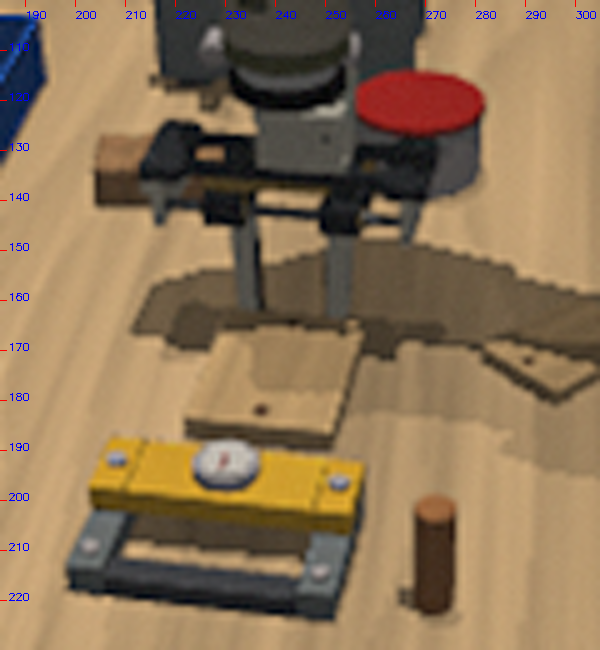

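```bash
python3 - <<'E'
from h import *
s,f=pickle.load(open("pics/w3.pkl","rb"))
P=[atz(f,np.array(u)/1.5-.17,18,f["R"],f["t"]) for u in [(228,353),(515,353),(204,0),(532,0),(225,270),(517,240)]]
print(np.round(P,1)); 
for a,b,o in [(0,1,np.pi/2),(0,2,0),(1,3,0)]:
    d=P[b]-P[a];print(np.linalg.norm(d),np.arctan2(d[1],d[0])+o)
G=np.array([579,60.6,1.497]);c,sn=np.cos(G[2]),np.sin(G[2]);R=np.array([[c,sn],[-sn,c]])
print([(R@(p-G[:2])).round(1).tolist() for p in P],R@(s["eef_pos"][:2]-G[:2]))
D=pickle.load(open("pics/side3.pkl","rb"));d=lambda a:np.array(a)/5+[185,100]-.4
B,r=fit([(D,[(65,-48,18),(65,48,18),(-65,48,18),(-65,-48,18)],d([(187,420),(330,434),(365,332),(240,318)]))],[570,-85,1.5]);print(B,r.round(1).tolist(),R@(B[:2]-G[:2]))
E
```

```text
[[ 515.9 -143.9]
 [ 614.1 -151. ]
 [ 525.6  -35.2]
 [ 619.1  -42.1]
 [ 519.7 -114.7]
 [ 614.6 -111.7]]
98.48634974002574 1.4986817876783405
109.06796292352904 1.481785048886186
108.96662444981497 1.5248859736655385
[[-208.6, 47.8], [-208.4, -50.6], [-99.5, 46.2], [-99.5, -47.6], [-179.2, 46.3], [-169.2, -48.2]] [-219.21915021   -3.24564088]
[563.96418344 -73.2158946    1.46211229] [[-0.9, 0.4], [0.4, 1.2], [1.8, -1.1], [-0.8, -1.3]] [-134.56026728    5.1287326 ]
```

Call:
play_rows:
  steps:
    - [-0.4,0,0,0,0,0]
    - [-0.9,0,0,0,0,0]
    - [-1.4,0,0,0,0,0]
    - [-1.9,0,0,0,0,0]
    - [-2.4,0,0,0,0,0]
    - [-2.9,0,0,0,0,0]
    - [-3.4,0,0,0,0,0]
    - [-3.8,0,0,0,0,0]
    - [-4.1,0,0,0,0,0]
    - [-4.3,0,0,0,0,0]
    - [-4.3,0,0,0,0,0]

```text
time_s: 5.93
eef_pos: [569.2, -115.4, 7.6]
ee_rot: [-1.173, 1.263, -1.263]
ft_force: [-0.7, 0.5, -0.7]
opening: 0.498
```

```bash
python3 - <<'E'
from h import *
s,f=grabw("w4"); R=Ro.from_rotvec(s["ee_rot"]).as_matrix(); print(s["eef_pos"],s["time_s"],s["ft_force"],np.arctan2(R[1,0],R[0,0])+np.pi,s["opening"])
from workcell import viewer
for n in ["side","scene"]:
    f=viewer.grab_frame(n);pickle.dump(f,open(f"pics/{n}4.pkl","wb"))
    crop(f["image"],*((190,150,280,230,8) if n=="side" else (190,170,310,260,6)),f"pics/{n}4.png")
E
```

```text
[ 569.19849189 -115.43240151    7.62521658] 5.9333 [-0.66807565  0.51924685 -0.72326047] 1.4969678850975239 0.4982059952850579
```

View pics/w4.png

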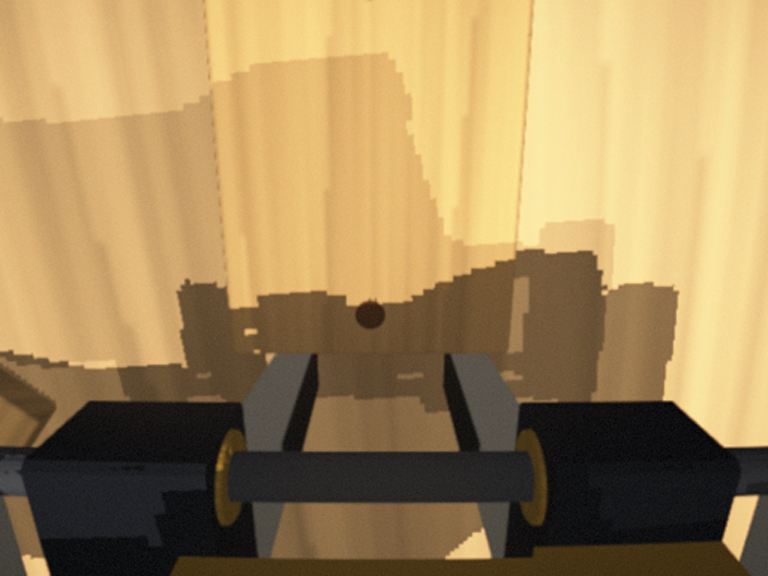

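View pics/side4.png

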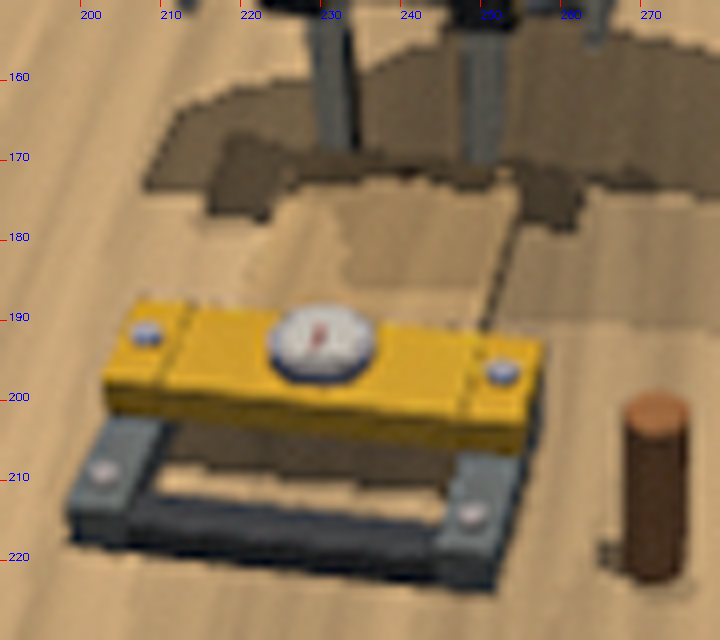

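View pics/scene4.png

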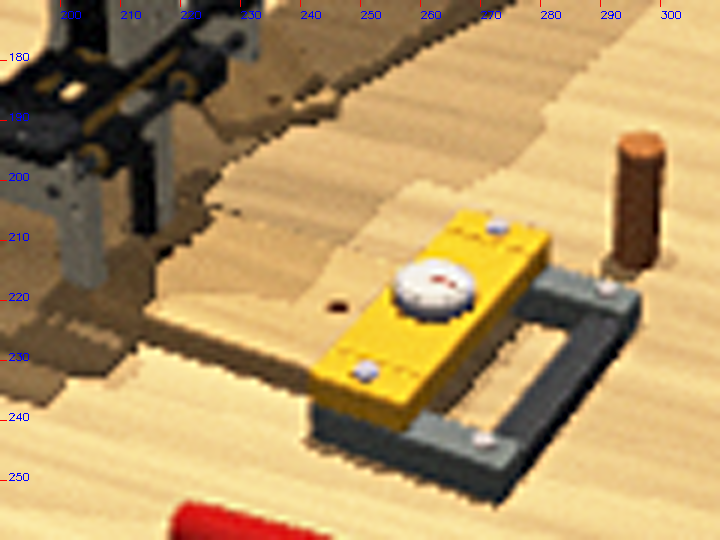

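```bash
python3 - <<'E'
from h import *
G=np.array([578.7,61,1.497]);c,sn=np.cos(G[2]),np.sin(G[2]);R=np.array([[c,sn],[-sn,c]])
D=pickle.load(open("pics/side4.pkl","rb"));S=pickle.load(open("pics/scene4.pkl","rb"))
d=lambda a:np.array(a)/8+[190,150]-.44;s=lambda a:np.array(a)/6+[190,170]-.42
for u in [(522,210),(487,325)]: print("side",R@(atz(D,d(u),18)-G[:2]))
for u in [(148,316),(310,372)]: print("scene",R@(atz(S,s(u),18)-G[:2]))
print("rails side", [ (R@(atz(D,d(u),22)-G[:2])).round(1) for u in [(455,455),(435,550),(165,425),(125,520)]])
print("rails scene", [ (R@(atz(S,s(u),22)-G[:2])).round(1) for u in [(410,430),(500,465)]])
E
```

```text
side [-132.83170798   50.85288875]
side [-55.06573608  51.11790326]
scene [-129.73089976  -49.59322473]
scene [-38.25174276 -51.62942874]
rails side [array([28. , 55.1]), array([79.5, 58.2]), array([ 28.5, -52.4]), array([ 81.9, -52. ])]
rails scene [array([ 25.7, -72.6]), array([ 72.4, -75.9])]
```

Call:
play_rows:
  steps:
    - [-0.3,0,0,0,0,0]
    - [-0.7,0,0,0,0,0]
    - [-1.1,0,0,0,0,0]
    - [-1.5,0,0,0,0,0]
    - [-1.9,0,0,0,0,0]
    - [-2.3,0,0,0,0,0]
    - [-2.6,0,0,0,0,0]

```text
time_s: 6.67
eef_pos: [571.1, -89.3, 7.6]
ee_rot: [-1.173, 1.263, -1.263]
ft_force: [0.0, -0.9, -0.7]
opening: 0.501
```

```bash
python3 - <<'E'
from h import *
s,f=grabw("w5"); R=Ro.from_rotvec(s["ee_rot"]).as_matrix(); print(s["eef_pos"],s["time_s"],s["ft_force"],np.arctan2(R[1,0],R[0,0])+np.pi,s["opening"])
E
```

```text
[571.10779401 -89.30592164   7.59401638] 6.6667 [ 0.04048828 -0.89497219 -0.67968807] 1.4969788410081377 0.5005083724687145
```

View pics/w5.png

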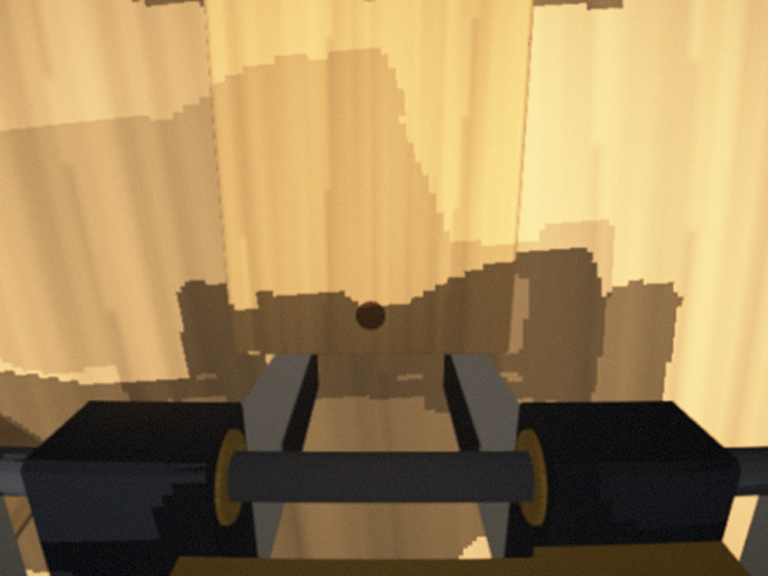

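Call:
play_rows:
  steps:
    - [-0.4,0,0,0,0,0]
    - [-0.9,0,0,0,0,0]
    - [-1.4,0,0,0,0,0]
    - [-1.9,0,0,0,0,0]
    - [-2.4,0,0,0,0,0]
    - [-2.9,0,0,0,0,0]
    - [-3.4,0,0,0,0,0]
    - [-3.9,0,0,0,0,0]
    - [-4.4,0,0,0,0,0]
    - [-4.9,0,0,0,0,0]
    - [-5.2,0,0,0,0,0]
    - [-5.5,0,0,0,0,0]
    - [-5.7,0,0,0,0,0]

```text
time_s: 7.8
eef_pos: [575.3, -32.9, 7.6]
ee_rot: [-1.173, 1.264, -1.264]
ft_force: [-0.1, -0.8, 0.0]
opening: 0.499
```

```bash
python3 - <<'E'
from h import *
s,f=grabw("w6"); R=Ro.from_rotvec(s["ee_rot"]).as_matrix(); print(s["eef_pos"],s["time_s"],s["ft_force"],np.arctan2(R[1,0],R[0,0])+np.pi,s["opening"])
from workcell import viewer
for n in ["side","scene"]:
    f=viewer.grab_frame(n);pickle.dump(f,open(f"pics/{n}6.pkl","wb"))
    crop(f["image"],*((190,150,280,230,8) if n=="side" else (190,170,310,260,6)),f"pics/{n}6.png")
E
```

```text
[575.27672527 -32.89652036   7.61056113] 7.8 [-0.06073348 -0.8010575   0.03977005] 1.4965637936215563 0.4990358377510453
```

View pics/w6.png

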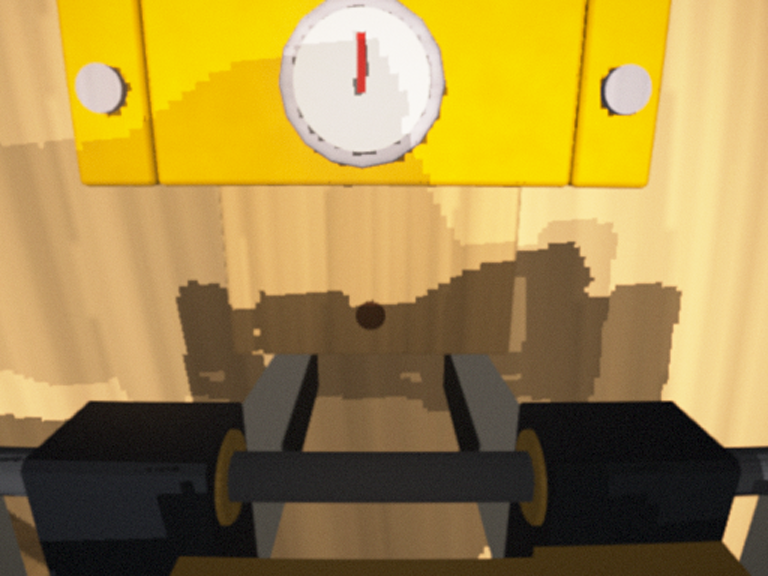

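View pics/side6.png

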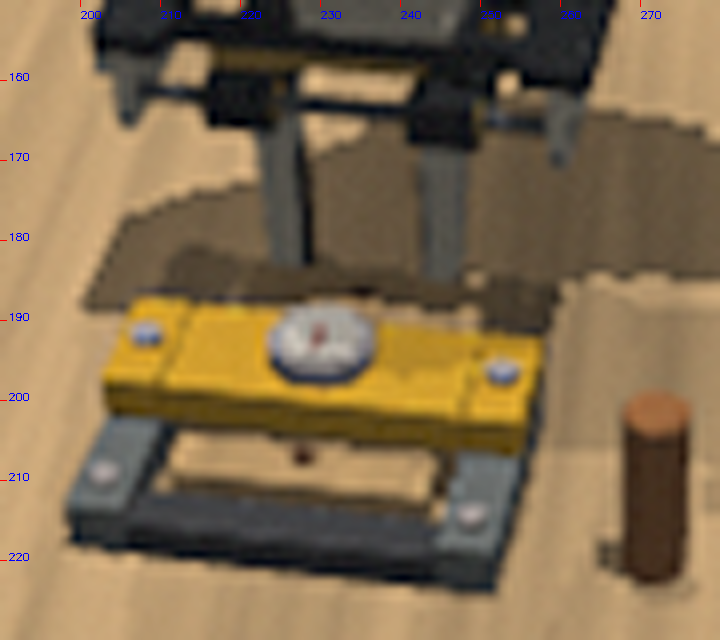

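Call:
play_rows:
  steps:
    - [-0.15,0,0,0,0,0]
    - [-0.3,0,0,0,0,0]
    - [-0.45,0,0,0,0,0]
    - [-0.55,0,0,0,0,0]
    - [-0.6,0,0,0,0,0]

```text
time_s: 8.37
eef_pos: [575.7, -27.1, 7.6]
ee_rot: [-1.173, 1.264, -1.264]
ft_force: [0.9, -0.4, -0.7]
opening: 0.5
```

Call:
play_rows:
  steps:
    - [-0.05,0,0,0,0,0]
    - [-0.1,0,0,0,0,0]
    - [-0.1,0,0,0,0,0]

```text
time_s: 8.62
eef_pos: [575.8, -26.1, 7.6]
ee_rot: [-1.173, 1.264, -1.264]
ft_force: [0.2, 0.3, -0.7]
opening: 0.5
```

Call:
play_rows:
  steps:
    - [-0.05,0,0,0,0,0]
    - [-0.1,0,0,0,0,0]
    - [-0.1,0,0,0,0,0]

```text
time_s: 8.87
eef_pos: [575.8, -25.2, 7.6]
ee_rot: [-1.173, 1.264, -1.264]
ft_force: [0.4, -0.6, 0.1]
opening: 0.501
```

Call:
play_rows:
  steps:
    - [-0.05,0,0,0,0,0]
    - [-0.1,0,0,0,0,0]
    - [-0.1,0,0,0,0,0]

```text
time_s: 9.12
eef_pos: [575.9, -24.1, 7.6]
ee_rot: [-1.173, 1.264, -1.264]
ft_force: [0.7, 0.1, -0.5]
opening: 0.504
```

Call:
play_rows:
  steps:
    - [-0.05,0,0,0,0,0]
    - [-0.1,0,0,0,0,0]
    - [-0.1,0,0,0,0,0]

```text
time_s: 9.37
eef_pos: [575.9, -23.8, 7.6]
ee_rot: [-1.174, 1.264, -1.264]
ft_force: [-2.0, -2.1, 0.6]
opening: 0.501
```

```bash
python3 - <<'E'
from h import *
s,f=grabw("w7"); print(s["eef_pos"],s["time_s"],s["ft_force"])
from workcell import viewer
for n in ["side"]:
    f=viewer.grab_frame(n);pickle.dump(f,open(f"pics/{n}7.pkl","wb"))
    crop(f["image"],195,175,260,230,11,f"pics/{n}7.png")
E
```

```text
[575.88599616 -23.76460325   7.6155374 ] 9.3667 [-1.99164586 -2.14256668  0.59835633]
```

View pics/side7.png

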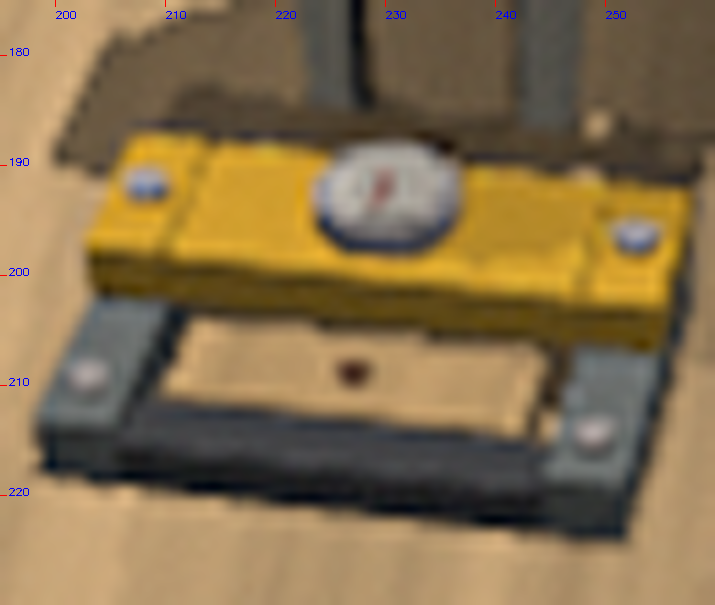

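Call:
play_rows:
  steps:
    - [-0.05,0,0,0,0,0]
    - [-0.1,0,0,0,0,0]
    - [-0.1,0,0,0,0,0]

```text
time_s: 9.72
eef_pos: [575.7, -23.6, 7.6]
ee_rot: [-1.174, 1.265, -1.266]
ft_force: [-1.5, -5.6, 2.7]
opening: 0.501
```

Call:
play_rows:
  steps:
    - [-0.05,0,0,0,0,0]
    - [-0.1,0,0,0,0,0]
    - [-0.1,0,0,0,0,0]

```text
time_s: 9.97
eef_pos: [575.6, -23.6, 7.6]
ee_rot: [-1.175, 1.265, -1.267]
ft_force: [-0.7, -7.4, 2.5]
opening: 0.499
```

```bash
python3 - <<'E'
from h import *
s,f=grabw("w8"); print(s["eef_pos"],s["time_s"],s["ft_force"],s["torque"])
E
```

```text
[575.58922316 -23.56154702   7.61855521] 9.9667 [-0.71749847 -7.39634232  2.45000197] [-1.96529354  0.00610607 -0.12513319]
```

View pics/w8.png

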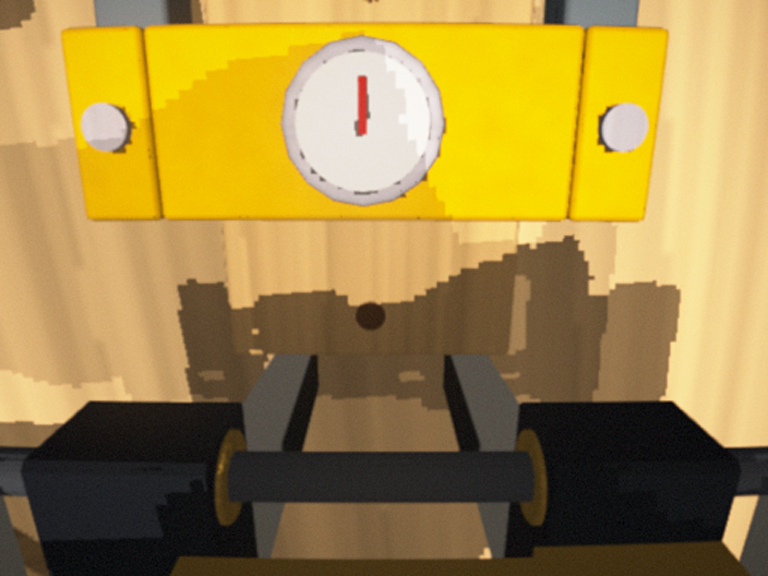

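Call:
play_rows:
  steps:
    - [0.5,0,0,0,0,0]
    - [1.5,0,0,0,0,0]
    - [3,0,0,0,0,0]
    - [4,0,0,0,0,0]
    - [4,-4,0,0,0,0]
    - [4,-8,0,0,0,0]
    - [4,-12,0,0,0,0]
    - [4,-16,0,0,0,0]
    - [4,-20,0,0,0,0]
    - [4,-20,0,0,0,0]
    - [4,-20,0,0,0,0]
  hand: 1

```text
time_s: 10.93
eef_pos: [574.3, -61.7, 210.0]
ee_rot: [-1.169, 1.26, -1.267]
ft_force: [0.7, -0.3, -1.1]
opening: 0.005
```

```bash
python3 - <<'E'
from h import *
s,f=grabw("w9"); print(s["eef_pos"],s["time_s"],s["ft_force"],s["opening"])
crop(f["image"],170,60,340,230,4,"pics/w9c.png")
E
```

```text
[574.34698102 -61.66904944 209.9998608 ] 10.9333 [ 0.71731821 -0.3429217  -1.11505661] 0.005489764067806657
```

View pics/w9.png

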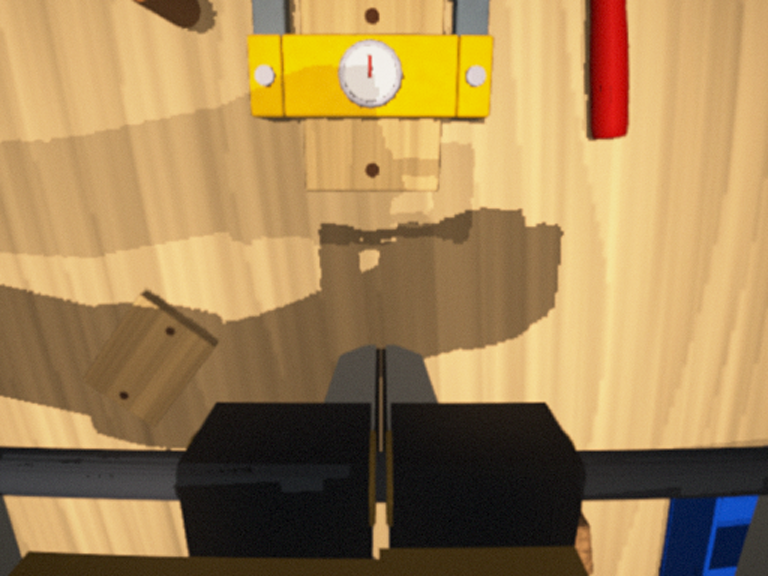

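Call:
play_rows:
  steps:
    - [-4,0,0,0,0,0]
    - [-6.5,0,0,0,0,0]
    - [-6.5,0,0,0,0,0]
    - [-6.5,0,0,0,0,0]

```text
time_s: 11.32
eef_pos: [577.1, 5.1, 205.8]
ee_rot: [-1.177, 1.264, -1.26]
ft_force: [0.1, -0.6, -0.7]
opening: 0.004
```

```bash
python3 - <<'E'
from h import *
s,f=grabw("w10"); print(s["eef_pos"],s["time_s"],s["ft_force"],s["opening"])
crop(f["image"],155,20,335,200,4,"pics/w10c.png")
print(move(s,[476,300,200],1.497-np.pi))
E
```

```text
[577.13846386   5.0991228  205.76756025] 11.3167 [ 0.10036056 -0.60854707 -0.71874925] 0.004430264346224824
[-2.8698e+01  6.1900e-01 -1.2180e+01  1.7300e-01  1.5800e-01 -1.1000e-02]
```

View pics/w10c.png

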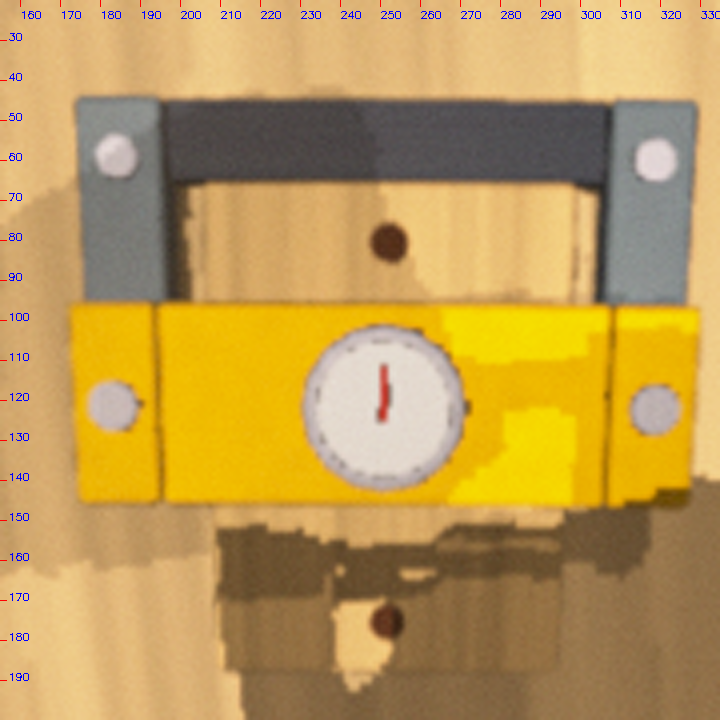

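The crop shows the board's front edge flush along the stop (row ~65 across columns 200-300), with both holes in line at column ~252. So it is square and centred. On to the button.

Call:
play_rows:
  steps:
    - [-28.7,0.5,-12.2,0,0,0]
    - [-28.7,0.5,-12.2,0,0,0]
    - [-28.7,0.5,-12.2,0,0,0]
    - [-28.7,0.5,-12.2,0,0,0]
    - [-28.7,0.5,-12.2,0,0,0]
    - [-28.7,0.5,-12.2,0,0,0]
    - [-28.7,0.5,-12.2,0,0,0]
    - [-28.7,0.5,-12.2,0,0,0]
    - [-28.7,0.5,-12.2,0,0,0]
    - [-28.7,0.5,-12.2,0,0,0]
    - [-28.7,0.5,-12.2,0,0,0]

```text
time_s: 12.28
eef_pos: [478.3, 296.7, 201.8]
ee_rot: [-1.174, 1.265, -1.266]
ft_force: [-0.6, -1.0, -0.4]
opening: 0.002
```

```bash
python3 - <<'E'
from h import *
s,f=grabw("w11"); print(s["eef_pos"],s["time_s"],s["ft_force"],s["opening"],s["qpos"])
E
```

```text
[478.33903021 296.68027253 201.75649421] 12.2833 [-0.63104129 -1.04947118 -0.35698615] 0.002348148592989097 [-0.35860517  0.45516895 -0.41672893  1.97229022  0.26036506  0.76762053
 -1.00326418]
```

View pics/w11.png

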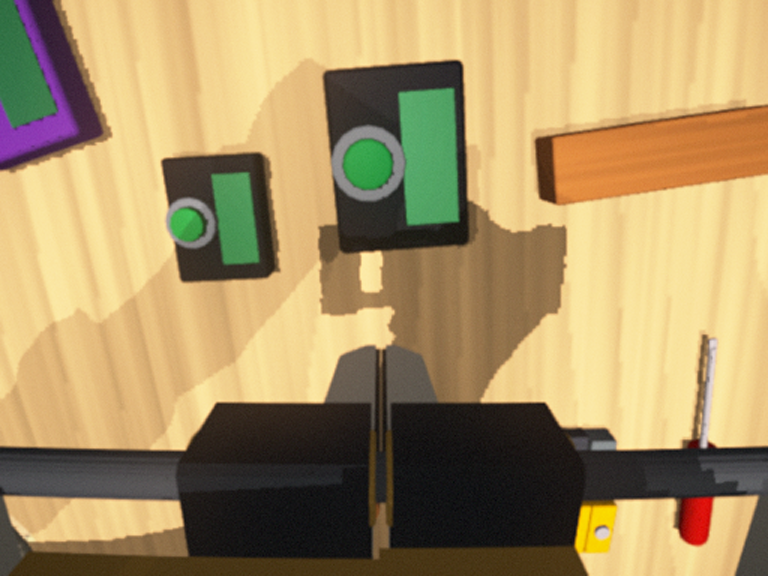

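The wrist view shows the large black box with its button at (368,163) in the 1.5x picture, the small black box at (187,224), and the purple one at the top left. The large one is the target.

```bash
python3 - <<'E'
from h import *
from workcell import bot
s,f=pickle.load(open("pics/w11.pkl","rb"))
for z in (47,52,56): print(z,atz(f,np.array([368,163])/1.5-.17,z,f["R"],f["t"]))
S=pickle.load(open("pics/scene0.pkl","rb"));D=pickle.load(open("pics/side0.pkl","rb"))
us=[(f,np.array([368,163])/1.5-.17),(S,np.array([340+262/7,190+220/7])-.43),(D,np.array([210+266/6,250+141/6])-.42)]
r=least_squares(lambda X:np.concatenate([proj(g,X)[0]-u for g,u in us]),[476,364,55],x_scale=100);print(r.x,r.fun.round(1))
s=bot.read_state();print(s["eef_pos"],s["time_s"]);print(move(s,[r.x[0],r.x[1],75],1.497-np.pi))
E
```

```text
47 [476.86010766 364.92376648]
52 [476.99665736 365.09300784]
56 [477.10589713 365.22840094]
[476.94806503 365.06569428  56.91406407] [-0.2  0.2  0.2 -0.4 -0.7  0.5]
[478.55276889 296.47220904 201.95128777] 12.3333
[-6.849 12.683 -0.684  0.028 -0.202  0.101]
```

Call:
play_rows:
  steps:
    - [-6.8,3,-0.7,0,0,0]
    - [-6.8,5,-0.7,0,0,0]
    - [-6.8,8,-0.7,0,0,0]
    - [-6.8,11,-0.7,0,0,0]
    - [-6.8,12.7,-0.7,0,0,0]
    - [-6.8,12.7,-0.7,0,0,0]
    - [-6.8,12.7,-0.7,0,0,0]

```text
time_s: 12.92
eef_pos: [476.3, 365.4, 74.9]
ee_rot: [-1.175, 1.265, -1.266]
ft_force: [-0.4, 1.1, 0.3]
opening: 0.008
```

```bash
python3 - <<'E'
from h import *
s,f=grabw("w12"); print(s["eef_pos"],s["time_s"],s["ft_force"])
from workcell import viewer
f=viewer.grab_frame("side");crop(f["image"],210,210,300,320,6,"pics/side12.png")
f=viewer.grab_frame("scene");crop(f["image"],330,150,430,260,5,"pics/scene12.png")
E
```

```text
[476.32527812 365.36677921  74.94003043] 12.9167 [-0.43469403  1.13879318  0.33728672]
```

View pics/side12.png

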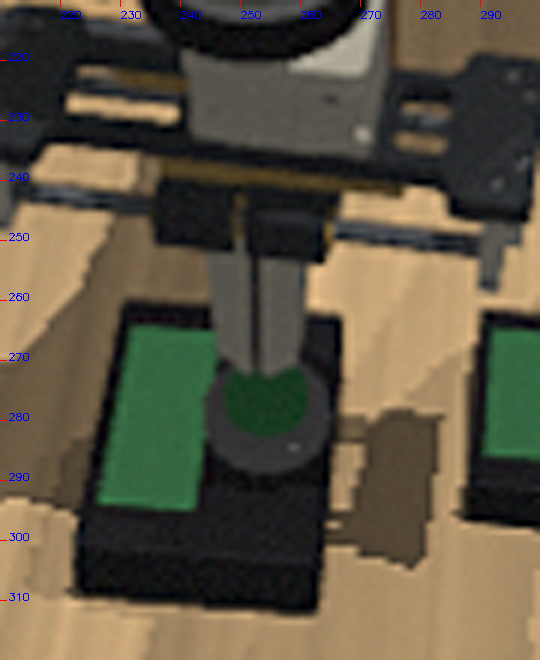

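View pics/scene12.png

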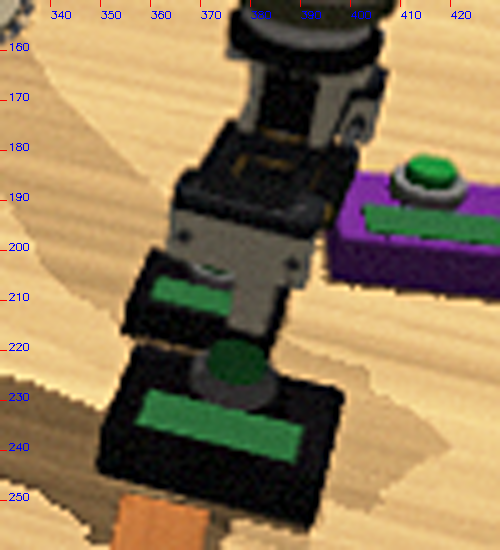

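The fingers are centred above the button. I'll descend and watch the force.

Call:
play_rows:
  steps:
    - [0,0.6,0,0,0,0]
    - [0,1.1,0,0,0,0]
    - [0,1.5,0,0,0,0]
    - [0,1.7,0,0,0,0]
    - [0,1.7,0,0,0,0]

```text
time_s: 13.48
eef_pos: [475.5, 367.1, 58.1]
ee_rot: [-1.174, 1.264, -1.264]
ft_force: [0.4, 0.7, 0.2]
opening: 0.004
```

Call:
play_rows:
  steps:
    - [0,0.1,0,0,0,0]
    - [0,0.2,0,0,0,0]
    - [0,0.2,0,0,0,0]

```text
time_s: 13.73
eef_pos: [475.7, 367.4, 56.6]
ee_rot: [-1.173, 1.264, -1.264]
ft_force: [0.0, 0.1, 0.9]
opening: 0.007
```

Call:
play_rows:
  steps:
    - [0,0.1,0,0,0,0]
    - [0,0.2,0,0,0,0]
    - [0,0.2,0,0,0,0]

```text
time_s: 13.98
eef_pos: [475.7, 367.4, 54.6]
ee_rot: [-1.173, 1.264, -1.264]
ft_force: [-1.5, 0.1, 2.1]
opening: 0.005
```

Call:
play_rows:
  steps:
    - [0,0.1,0,0,0,0]
    - [0,0.2,0,0,0,0]
    - [0,0.2,0,0,0,0]

```text
time_s: 14.23
eef_pos: [475.7, 367.4, 52.5]
ee_rot: [-1.173, 1.264, -1.264]
ft_force: [-1.0, -0.2, 4.1]
opening: 0.006
```

Call:
play_rows:
  steps:
    - [0,0.1,0,0,0,0]
    - [0,0.2,0,0,0,0]
    - [0,0.2,0,0,0,0]

```text
time_s: 14.48
eef_pos: [475.8, 367.4, 51.3]
ee_rot: [-1.173, 1.263, -1.264]
ft_force: [-2.3, -0.4, 11.0]
opening: 0.006
```

Call:
play_rows:
  steps:
    - [0,0.1,0,0,0,0]
    - [0,0.15,0,0,0,0]
    - [0,0.15,0,0,0,0]

```text
time_s: 14.73
eef_pos: [475.8, 367.4, 50.9]
ee_rot: [-1.172, 1.263, -1.264]
ft_force: [-5.6, -3.5, 23.6]
opening: 0.002
```

Call:
play_rows:
  steps:
    - [0,0.1,0,0,0,0]
    - [0,0.15,0,0,0,0]
    - [0,0.15,0,0,0,0]

```text
time_s: 14.98
eef_pos: [475.9, 367.5, 50.7]
ee_rot: [-1.171, 1.262, -1.264]
ft_force: [-7.5, -7.4, 38.1]
opening: 0.007
```

It bottomed out hard: z held at about 51 mm while the force rose to 38 N. Lifting off.

Call:
play_rows:
  steps:
    - [0,-0.5,0,0,0,0]
    - [0,-1.5,0,0,0,0]
    - [0,-4,0,0,0,0]
    - [0,-8,0,0,0,0]
    - [0,-12,0,0,0,0]
    - [6.5,-15,0,0,0,0]
    - [6.5,-15,0,0,0,0]
    - [6.5,-15,0,0,0,0]
    - [6.5,-15,0,0,0,0]

```text
time_s: 15.73
eef_pos: [471.7, 300.9, 198.6]
ee_rot: [-1.17, 1.265, -1.267]
ft_force: [0.0, 0.8, -0.7]
opening: 0.007
```

```bash
python3 - <<'E'
from h import *
s,f=grabw("w13"); print(s["eef_pos"],s["time_s"],s["ft_force"])
from workcell import viewer
f=viewer.grab_frame("side");cv2.imwrite("pics/side13.png",cv2.resize(f["image"],None,fx=1.5,fy=1.5));crop(f["image"],195,175,335,325,5,"pics/side13c.png")
E
```

```text
[471.71180237 300.85316416 198.58023119] 15.7333 [ 0.03410691  0.76568403 -0.6942935 ]
```

View pics/side13c.png

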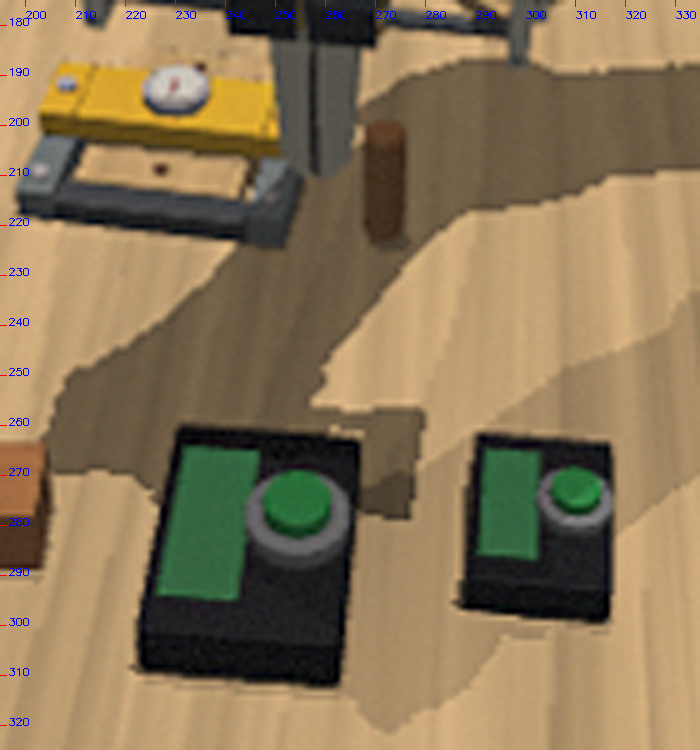

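View pics/side13.png

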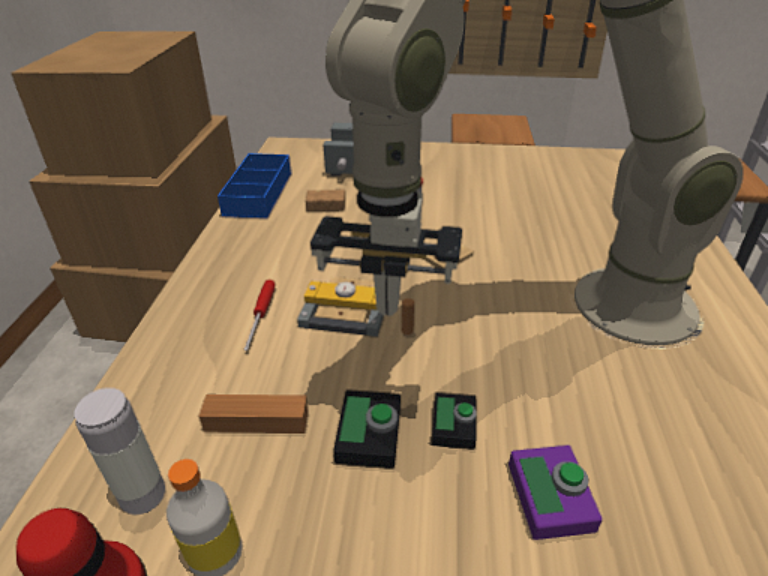

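View pics/w13.png

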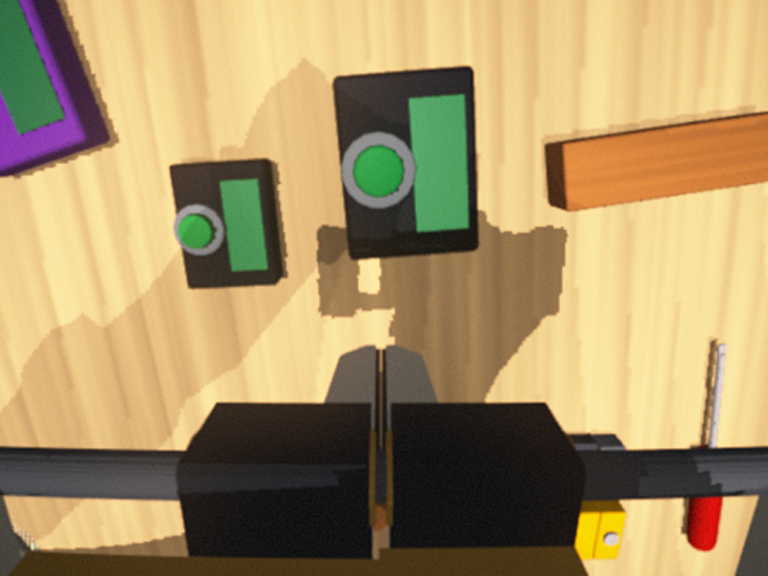

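The button is up at side (252,275), the board is home, the dowel, offcut and screwdriver have not moved, and the arm is clear of everything. Handing in.

Call:
play_rows:
  steps:
    - [0,0,0,0,0,0]
    - [0,0,0,0,0,0]
    - [0,0,0,0,0,0]

```text
time_s: 16.08
eef_pos: [470.6, 303.2, 196.9]
ee_rot: [-1.175, 1.264, -1.262]
ft_force: [-0.4, -0.6, -0.2]
opening: 0.001
```

```bash
python3 -c "
from workcell import bot
print(bot.job_done())"
```

```text
the job is handed in; nothing more can be done
None
```

I pushed the large board under the bridge until it met the stop, pressed the large black readout box's green button fully down, let it come up, and handed the job in at about 16 s of the 72 s allowed. The hand-in gives no verdict, so what follows is from my own checks.

- **Board:** I pushed it with both fingertips half open, turning it about 0.22 rad to square it on the way. At the end it stopped moving while the push force rose to about 7 N. The wrist picture taken afterwards shows its front edge flush along the stop, square and within a few mm of centre.
- **Button:** I pressed with shut fingers until the tool stopped at about 51 mm height. Contact was at about 57 mm, so travel was the full 6 mm or close to it. The final side picture shows the button up again.
- **Force:** I pressed further than needed after the button bottomed out. The force reading peaked at 38 N vertical, about 39 N overall. That was on the fingertips, but it is close to the 40 N limit for the arm or gripper body.
- **Other things:** In the last pictures the dowel, offcut and screwdriver look unmoved and the arm is clear of everything. I did not re-measure their positions, and the tin is mostly hidden behind the arm in the last side view.
- **Disagreement:** Before entry, the three cameras put the board's sideways position anywhere from about -6 to +5 mm. It went in without touching the rails.

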